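Probe the closed lid of a tube heater

TASK

Gently lower the tube heater's lid until it is fully closed, and only then take the square-handled spring-tipped probe out of the stand. Hold the probe square to the sloping lid with its tip on the middle of the small steel disc, pressing lightly so that its spring tip is about half way in, and finish still holding it there. Leave everything else where it is.

Things in the scene. Friction and masses are not known exactly. Their poses are not given: they have to be found in the camera images.
- heater: white tube heater fixed to the table, about 240 x 240 mm, its top sloping down towards its front by 0.28 rad (16 deg): 74 mm high at the front, 140 mm at the hinge (without the lid). Origin under its centre on the table; -x is its front, z up. Its position and yaw vary.
- lid_hinge (a point): middle of the lid's hinge line, at the rear (+x) edge of the heater, 115 mm behind its origin and 140 mm above the table. The hinge line runs along the heater's y.
- lid (a joint): opening angle of the heater's lid in rad: 0 = closed on the sloping top; starts 0.5 to 0.85, free edge up, at the front. At angle q the lid rises from the hinge line towards the heater's front (-x) at q - 0.28 rad above the level. A stiff hinge: it stays where it is left; about 1 to 4 N down on its top near the front edge closes it. About 0.35 kg.
- lid_edge (a point): point on the lid's outer (upper) face, in the middle of its width, 225 mm from the hinge line and 15 mm from the front edge: a good place to push. The lid is a white plate 240 x 240 mm, 14 mm thick, its underside passing through the hinge line, with a 90 mm wide grey tab at the middle of the front edge.
- disc (a point): the marked spot: bare steel disc on the lid's outer face, diameter 30 mm, 2 mm proud, 120 mm from the hinge line and 45 mm to the lid's +y side. (The larger black rubber plug on the -y side, diameter 44, height 8 mm, is a vent, not the spot.) This point: centre of its top face; z: the lid's outward normal, leaning 0.28 rad from vertical towards the heater's front when closed; y along the hinge.
- stand: grey block fixed to the table, 150 (x) x 60 (y) x 90 mm high, with two square holes 17 mm wide, right through, at x = -45 and +45 mm. Origin under its centre, z up. Stand and heater may be on either side of one another, and probe and pipettor in either hole.
- probe: the probe, upright in a hole of the stand: black square handle 24 x 24 mm, from 70 to 150 mm above the origin, resting on the stand's top, sides parallel to the stand's; below it a steel shaft 13 mm thick and a thin spring tip. Origin at the end of the tip when sprung out (20 mm above the table at the start); z from the tip to the handle's top. 0.1 kg. Grip the handle across the stand's narrow (y) way.
- probe_tip (a point): the end of the probe's spring tip, a ball end of 8 mm diameter; it moves with the spring tip.
- plunger (a joint): how far the probe's spring tip is pushed in, in m: 0 = out, 0.015 = fully in. It begins to move at 0.6 N and takes 0.25 N more per mm: 2.4 N when half way in.
- pipettor: bystander in the stand's other place: round white pipettor, up to 30 mm thick, top 211 mm above the table with a thin thumb button on top and a small side hook. Origin on its axis, 70 mm below the stand's top. Leave it in the stand.
- bottle: bystander: white bottle, diameter 68 mm, 160 mm tall; origin under its centre.
- jar: bystander: amber jar, diameter 60 mm, 70 mm tall; origin under its centre.
- beaker: bystander: glass beaker, diameter 70 mm, 80 mm tall; origin under its centre.
- label_reel: bystander: flat paper ring, diameter 80 mm, 25 mm high; origin under its centre.
- marker: bystander: black round marker pen, 14 mm thick, about 120 mm long, lying on the table.
Not all that is in view belongs to the job. What is shaped like the probe but white is not meant.

How it is judged:
By the outcome, as a careful person would: the job done as asked, in the order asked, and still so for the second after the job is handed in, while the arm keeps its last pose, push and grip.
It also fails if it takes over 58 s, if anything falls off the work surface, if the arm or the gripper's body presses on something with over 40 N, if the wrist force passes 120 N, or if a joint passes its speed limit or range.

ROBOT

A 7-joint arm with a two-finger parallel gripper is mounted at the origin on the work surface. World frame = base frame: x ahead of the robot, y to its left, z up, the work surface at z = 0. Lengths are in m, angles in rad, forces in N, time in s.
With the tool pointing down it reaches from about 0.4 to 0.85 m from the base axis. Payload 10.4 kg.
Tool frame: the origin (TCP) lies at the very end of the fingers, on their centre line; the grasp point (between the pads) lies 19 mm behind it; z points along the fingers, y is the direction in which the jaws open and shut (so a half turn about z gives the same grasp; the last joint's range is limited). The gripper opens to 87 mm and grips with 3 to 60 N. Pads are 19 mm wide; open, the fingers measure 117 mm over their backs; the gripper's body (75 mm by 190 mm) begins 51 mm behind the grasp point.
Start: joints at [-1.177, 0.332, -0.065, 1.46, 0.022, 1.35, -0.088], TCP at [0.253, 0.572, 0.223] pointing down, gripper open.
Joint ranges: [-2.6, 2.6], [-0.5, 2.12], [-1.47, 1.34], [0.16, 2.42], [-1.27, 4.41], [0.06, 2.06], [-2.6, 2.6]. Speed limits (rad/s): [2.22, 2.22, 2.79, 2.79, 3.14, 3.14, 3.14].

INTERFACE

Orientations are given as a unit quaternion [x, y, z, w].
In Python, from bench import r, eyes, job gives the robot as it stands. The module is installed in compiled form; this text tells all that it offers.
- The arm moves only by the tool play_rows, never from a script. Its argument "motion" is a list of rows, each a list of 7 numbers: the shift along the tool's x, y, z as a fraction of full scale, then the turn, a rotation vector about the tool's x, y, z as a fraction of full scale, then the opening in per cent of the stroke, from 0 (shut) to 100 (fully open). A call has 1 to 5 rows; each row is the pose to reach, as a shift and turn from the pose commanded when the call began, along the tool's axes at that moment; what a row does not reach only later rows make up. Full scale, the value 1, is 0.2 m for a shift and 90 degrees for a turn. A row lasts 1/8 s, in which the tool goes at most 62.5 mm and 10.7 degrees, less where a joint would pass 70% of its speed; a pose out of reach is approached as far as the arm can. A call with a number of a shift or a turn outside -1 to 1 is refused whole. A call with a gripper value outside its range is refused whole. The fingers move at their own pace and stop on an object; "squeeze" is the grip in N (left out, the last holds). Time passes only in rows, so rows that repeat a pose let the fingers close. It gives the time, the measured TCP pose, the force and the opening at its end, in the units of the state.
- r.read_state(): the state, without advancing time (a new reading comes with each control period).
- eyes.camera(name): name is "scene" or "top"; returns a dict with "image" (480x640x3 uint8, red, green, blue), "mtx" (3x3 intrinsics, pixels), "R" (3x3) and "t" (3): a world point X has camera coordinates R X + t. Camera axes: x right, y down, z forward; pixel columns grow to the right and rows downward; lengths in m; the calibration is good to about 2 mm. A picture is of the moment at which its call begins. There is no depth.
- job.close_job(): hands the job in, once; it reports no verdict.
Trained networks look in a picture, given as the dict that the camera call returned (one of the last four; its "shot" number tells which), for a name from the list of things; names that differ only in an ending like _2 or _b are one class to them, and where a whole thing is asked for, a point or a joint stands for the part that bears it (a point fixed in the world has none). Each returns a list of dicts, best first, with "p" (0 to 1); they miss things now and then, are a little off and sometimes report something else, mostly with a low value. They report only what shows in the picture. A call takes as long as a camera call. They do not tell look-alikes from the thing itself.
- eyes.regions_of(picture, label): "region" (480x640 bool, what is visible of it) and "xy" ([column, row] in pixels, amid what is visible of it).
- eyes.landmark_of(picture, label): "xy" ([column, row] in pixels: a listed point, or the origin of a listed thing).
The state is a dict: "time": time; "joint_positions": joint angles; "joint_vel": joint speeds; "joint_torque": joint torques, N m; "ee_pos": TCP position; "eef_rot": TCP orientation; "ft_force": force on the tool from outside, world axes, zero at the start; "torque": the same for the moment, N m; "width": finger opening in m.
Only numpy, scipy, OpenCV 4.12 (cv2) and the standard library are available. Lean on these libraries where they do the work, as an engineer would, in place of code of your own. Each camera call takes 0.05 s, during which the arm holds its last target. There are 200 camera calls.

## Working session

There is one attempt and no reset: what is moved stays moved. The work goes in short steps, Python scripts to look and compute and a tool call to move; the robot and the scene stay as the last step left them, time stands still between calls to the robot, and variables do not carry over. Pictures are saved under pics/ and viewed, about 8 in all and at most 12, crops included, and the job is handed in when it is done.

Besides the shell and the picture viewer there is one more tool, called after "Request:" as name([rows], argument=value, ...), one row to a line, values as JSON. play_rows: Moves the arm, as the interface text tells. Shift numbers are shares of 0.2 m and turn numbers shares of 90 degrees, none past 1 either way. Its arguments: {"type":"object","properties":{"motion":{"type":"array","items":{"type":"array","items":{"type":"number"}}},"squeeze":{"type":"number"}},"required":["motion"]}

```bash
mkdir -p pics
python3 - <<'E'
from bench import r,eyes,job
import cv2,numpy as np
print({k:np.round(v,3) for k,v in r.read_state().items()})
ims=[]
for n in("scene","top"):
    c=eyes.camera(n); ims.append(c); cv2.imwrite(f"pics/{n}0.png",c["image"][:,:,::-1])
    print(n,c["mtx"].round(1).tolist(),c["R"].round(4).tolist(),c["t"].round(4).tolist())
    for l in["heater","lid_hinge","lid_edge","disc","stand","probe","probe_tip","pipettor","bottle","jar","beaker","label_reel","marker"]:
        print(l,[(np.round(d["xy"]).tolist(),round(d["p"],2)) for d in eyes.landmark_of(c,l)][:3])
E
```

```text
{'time': np.float64(0.0), 'joint_positions': array([-1.177,  0.333, -0.065,  1.461,  0.022,  1.35 , -0.089]), 'joint_vel': array([ 0.   ,  0.001,  0.002, -0.002, -0.   , -0.001,  0.001]), 'joint_torque': array([-1.0000e-03, -6.2324e+01,  2.4000e-02, -3.8992e+01, -6.1000e-02,
        3.9000e-02,  0.0000e+00]), 'ee_pos': array([0.253, 0.571, 0.222]), 'eef_rot': array([ 0.207,  0.978, -0.001, -0.   ]), 'ft_force': array([-0.654, -0.104, -0.339]), 'torque': array([-0.005, -0.009, -0.   ]), 'width': np.float64(0.087)}
scene [[490.7, 0.0, 318.7], [0.0, 490.7, 233.5], [0.0, 0.0, 1.0]] [[0.6964, -0.7177, 0.0064], [-0.5566, -0.5456, -0.6265], [0.4531, 0.4327, -0.7794]] [-0.4084, 0.383, 0.9494]
heater [([284.0, 238.0], 0.92)]
lid_hinge [([311.0, 169.0], 0.75)]
lid_edge [([256.0, 193.0], 0.56)]
disc [([266.0, 170.0], 0.88), ([488.0, 371.0], 0.25)]
stand [([364.0, 316.0], 0.86)]
probe [([300.0, 323.0], 0.83), ([349.0, 323.0], 0.67), ([264.0, 170.0], 0.29)]
probe_tip []
pipettor []
bottle [([166.0, 182.0], 0.56)]
jar [([446.0, 406.0], 0.66)]
beaker [([489.0, 368.0], 0.91)]
label_reel [([221.0, 160.0], 0.6)]
marker [([267.0, 170.0], 0.41)]
top [[520.3, 0.0, 316.9], [0.0, 520.3, 237.2], [0.0, 0.0, 1.0]] [[0.0265, -0.9996, -0.0046], [-0.9878, -0.0255, -0.1539], [0.1537, 0.0086, -0.9881]] [-0.0102, 0.5672, 1.1842]
heater []
lid_hinge [([267.0, 174.0], 0.8)]
lid_edge [([271.0, 262.0], 0.83)]
disc [([245.0, 222.0], 0.79)]
stand [([395.0, 253.0], 0.94)]
probe [([360.0, 302.0], 0.65)]
probe_tip []
pipettor [([402.0, 231.0], 0.57)]
bottle [([129.0, 278.0], 0.67), ([248.0, 218.0], 0.56)]
jar [([503.0, 272.0], 0.61)]
beaker [([508.0, 224.0], 0.57)]
label_reel []
marker [([158.0, 293.0], 0.55)]
```

View pics/scene0.png

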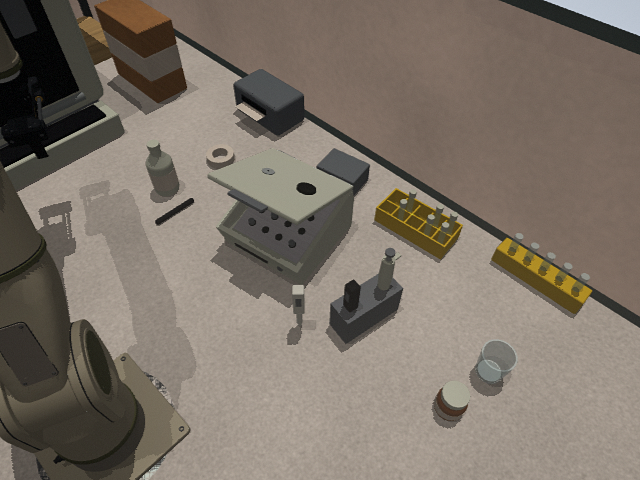

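View pics/top0.png

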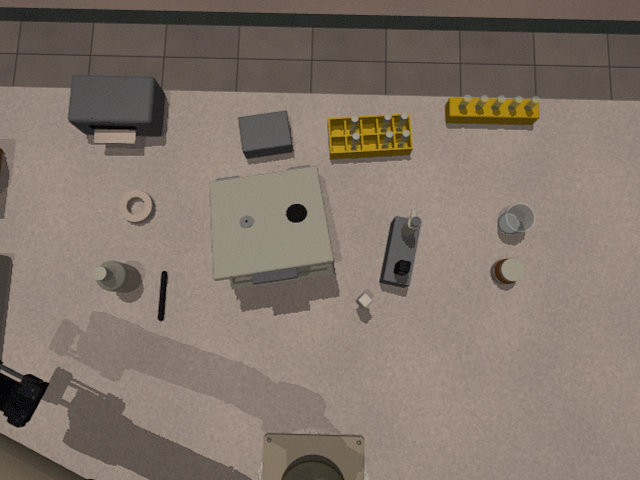

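Scene: lid open, decoy white probe standing at about scene (298,300) / top (365,300); real black probe in the stand at scene (351,295) / top (402,267), pipettor in the other hole. Next, fit poses.

```bash
cat > h.py <<'E'
import numpy as np,cv2
from scipy.optimize import least_squares
from scipy.spatial.transform import Rotation as Ro
from bench import r,eyes,job
def proj(c,X):
    p=np.atleast_2d(X)@c["R"].T+c["t"]; p=p@c["mtx"].T
    return p[:,:2]/p[:,2:]
def lidpt(h,d,s,n):  # d from hinge, s along +y, n above underside
    x,y,yaw,q=h; a=q-.28
    l=np.array([.115-d*np.cos(a)+0, s, .14+d*np.sin(a)])+n*np.array([np.sin(a),0,np.cos(a)])
    R=Ro.from_euler('z',yaw).as_matrix(); return R@l+[x,y,0]
def lm(c,l):
    d=eyes.landmark_of(c,l); return d[0] if d else None
def overlay(c,pts,box,f,name):
    im=c["image"][:,:,::-1].copy(); x0,y0,x1,y1=box
    im=cv2.resize(im[y0:y1,x0:x1],None,fx=f,fy=f,interpolation=cv2.INTER_CUBIC)
    for p in pts: cv2.circle(im,tuple(int(v) for v in ((p-[x0,y0]+.5)*f)),2,(0,0,255),-1)
    if name: cv2.imwrite("pics/"+name,im)
    return im
E
python3 - <<'E'
from h import *
cs=[eyes.camera("scene"),eyes.camera("top")]
obs=[]
spec={"lid_hinge":(0,0,0),"lid_edge":(.225,0,.014),"disc":(.12,.045,.016)}
for c in cs:
    for l in spec:
        d=lm(c,l)
        if d: obs.append((c,l,np.array(d["xy"]),d["p"]))
f=lambda h:np.concatenate([(proj(c,lidpt(h,*spec[l]))[0]-xy) for c,l,xy,p in obs])
s=least_squares(f,[.6,.1,0,.7],loss='soft_l1'); h=s.x
print("heater",h.round(4)); print(f(h).reshape(-1,2).round(1).tolist())
corn=[lidpt(h,d,sy,.014) for d in(0,.24) for sy in(-.12,.12)]+[lidpt(h,*v) for v in spec.values()]
# stand
R=lambda yaw:Ro.from_euler('z',yaw).as_matrix()
box=np.array([[i*.075,j*.03,z] for i in(-1,1) for j in(-1,1) for z in(0,.09)])
masks=[]
for c in cs:
    m=eyes.regions_of(c,"stand")[0]["region"].astype(np.uint8)
    masks.append(m)
def iou(v):
    t=0
    for c,m in zip(cs,masks):
        k=np.zeros_like(m); P=proj(c,box@R(v[2]).T+[v[0],v[1],0])
        hull=cv2.convexHull(P.astype(np.float32))
        cv2.fillConvexPoly(k,np.round(hull*16).astype(np.int32),1,shift=4)
        t+=(k&m).sum()/(k|m).sum()
    return -t
from scipy.optimize import minimize
best=min((minimize(iou,[.57,-.15,y],method='Nelder-Mead',options=dict(initial_simplex=np.array([[.57,-.15,y],[.6,-.15,y],[.57,-.11,y],[.57,-.15,y+.3]]))) for y in(-.3,0,.3,1.2,1.57,2)),key=lambda s:s.fun)
v=best.x;print("stand",v.round(4),best.fun)
sp=list(box@R(v[2]).T+[v[0],v[1],0])
pr=[R(v[2])@[sx,a*.012,z]+[v[0],v[1],0] for sx0 in(-.045,.045) for a in(-1,1) for sx in(sx0-.012,sx0+.012) for z in(.15,)]
a=overlay(cs[0],proj(cs[0],np.array(corn)),(200,140,360,280),2.5,None);b=overlay(cs[1],proj(cs[1],np.array(corn)),(200,150,360,290),2.5,None)
c_=overlay(cs[0],proj(cs[0],np.array(sp+pr)),(310,240,430,350),3.333,None);d=overlay(cs[1],proj(cs[1],np.array(sp+pr)),(350,200,470,310),3.333,None)
k=min(len(a),300)
A=np.hstack([a,b]);B=np.hstack([c_,d]);B=B[:, :A.shape[1]] if B.shape[1]>=A.shape[1] else np.pad(B,((0,0),(0,A.shape[1]-B.shape[1]),(0,0)))
cv2.imwrite("pics/ov.png",cv2.resize(np.vstack([A,B]),(800,int(800*(len(A)+len(B))/A.shape[1]))) [:])
cv2.imwrite("pics/ovA.png",A);cv2.imwrite("pics/ovB.png",B)
E
```

```text
heater [0.5767 0.1043 0.1567 0.651 ]
[[-1.2, -3.0], [-0.1, 1.0], [6.2, -0.7], [0.4, 1.1], [-1.5, -1.4], [1.2, 0.7]]
stand [ 0.5364 -0.1885 -0.1679] -1.564316543398917
```

View pics/ovA.png

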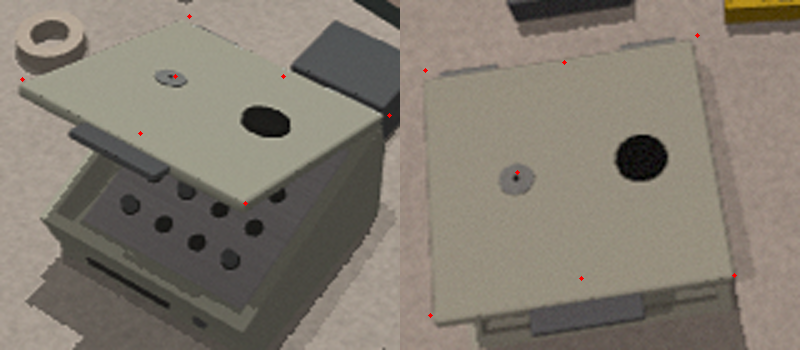

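View pics/ovB.png

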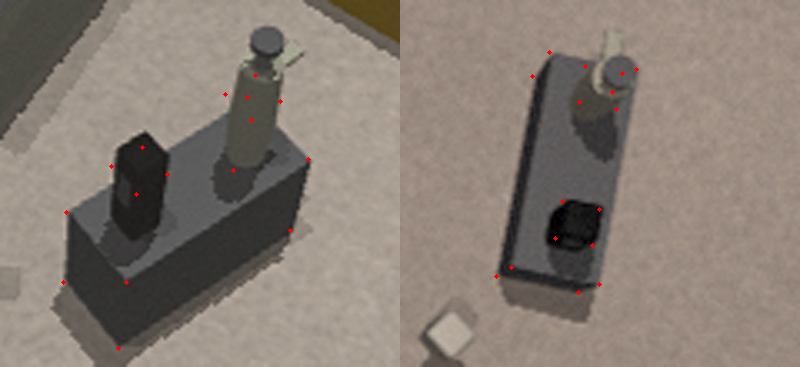

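```bash
cat > fit.py <<'E'
from h import *
cs=[eyes.camera("scene"),eyes.camera("top")]
un=lambda p,f,o:(np.array(p)+.5)/f-.5+np.array(o)
D=(.12,.045,.016);L=lambda d,s:(d,s,.014)
sp=[L(.24,.12),L(.24,-.12),L(0,-.12),L(0,.12),D]
P=[[(20,85),(246,202),(382,113),(188,22),(170,78)],[(35,323),(334,273),(292,40),(25,77),(116,179)]]
O=[(200,140),(200,150)]
f=lambda h:np.concatenate([proj(c,np.array([lidpt(h,*s) for s in sp])).ravel()-un(p,2.5,o).ravel() for c,p,o in zip(cs,P,O)])
s=least_squares(f,[.58,.1,.15,.65]);h=s.x
print("heater",h.round(4),np.sqrt(np.diag(np.linalg.inv(s.jac.T@s.jac))).round(4));print(f(h).reshape(-1,2).round(1).tolist())
Q=[([(-1,1,.09),(-1,-1,.09),(1,-1,.09),(-1,-1,0),(1,-1,0)],[(67,212),(124,280),(308,158),(118,347),(291,232)]),
   ([(-1,1,.09),(-1,-1,.09),(1,-1,.09),(1,1,.09),(-1,1,0)],[(112,270),(202,287),(236,72),(151,53),(99,277)])]
O2=[(310,240),(350,200)]
def g(v):
    R=Ro.from_euler('z',v[2]).as_matrix()
    return np.concatenate([proj(c,(np.array(q)*[.075,.03,1])@R.T+[v[0],v[1],0]).ravel()-un(p,10/3,o).ravel() for c,(q,p),o in zip(cs,Q,O2)])
s=least_squares(g,[.54,-.19,-.17]);v=s.x
print("stand",v.round(4));print(g(v).reshape(-1,2).round(1).tolist())
R=Ro.from_euler('z',v[2]).as_matrix()
pb=R@[-.045,0,0]+[v[0],v[1],0];print("probe xy",pb[:2])
for c,o in zip(cs,O2): print("handle top px crop",((proj(c,pb+[0,0,.15])[0]+.5-o)*10/3).round(0))
h0=h.copy();h0[3]=0
print("edge",lidpt(h,.225,0,.014).round(4),"closed edge",lidpt(h0,.225,0,.014).round(4),"disc closed",lidpt(h0,*D).round(4))
E
python3 fit.py
```

```text
heater [0.5722 0.1039 0.1789 0.6587] [0.001  0.0008 0.0049 0.0081]
[[-0.8, -0.7], [0.1, 0.5], [1.5, 0.7], [-2.2, -1.4], [0.4, -0.0], [-0.7, -0.4], [1.1, 1.0], [0.8, -1.1], [-0.9, 0.3], [0.4, -0.3]]
stand [ 0.5357 -0.1889 -0.1699]
[[-0.3, 0.4], [0.4, 0.8], [0.1, 0.7], [0.0, 0.6], [-0.3, -0.3], [-0.1, -0.6], [-0.7, -0.4], [0.2, -0.6], [-0.2, 0.1], [-0.7, 0.0]]
probe xy [ 0.4913349  -0.18133968]
handle top px crop [139. 172.]
handle top px crop [178. 225.]
edge [0.4848 0.0881 0.2362] closed edge [0.4688 0.0852 0.0913] disc closed [0.5595 0.1474 0.1222]
```

```bash
cat >> h.py <<'E'
H=np.array([.5722,.1039,.1789,.6587])
def st():
    s=r.read_state(); return s,np.array(s["ee_pos"]),Ro.from_quat(s["eef_rot"])
def rows(targets,p=None,R=None):
    if p is None: _,p,R=st()
    for q,Rt in targets:
        d=R.inv().apply(np.array(q)-p)/.2; w=(R.inv()*Rt).as_rotvec()/(np.pi/2)
        print(np.round(d,3).tolist(),np.round(w,3).tolist())
def down(yaw): # tool y axis along stand-y for given yaw, z down
    c,s=np.cos(yaw),np.sin(yaw)
    return Ro.from_matrix(np.array([[-c,-s,0],[-s,c,0],[0,0,-1]]).T)
E
python3 - <<'E'
from h import *
Rd=down(-.17)
def lp(q,off=0):
    h=H.copy();h[3]=q; return lidpt(h,.215,0,.014)+[0,0,off]
st0=lp(.6587,.03);print(st0,lp(0))
p=np.array([.2525,.5714,.2222]);_,p,R=st();print(p)
rows([(p+[0,0,.07],R),(st0+[0,0,.04],Rd)])
print("arc, from above point, tool Rd")
rows([(lp(q),Rd) for q in(.6587,.6,.5,.4,.3,.2,.1,.0)],st0,Rd)
# decoy top
cs=[eyes.camera("scene"),eyes.camera("top")]
res=least_squares(lambda X:np.concatenate([proj(c,X)[0]-u for c,u in zip(cs,[(298,288),(364.5,300)])]),[.45,-.1,.1]);print("decoy",res.x,res.fun)
E
```

```text
[0.49387984 0.0897371  0.26249632] [0.47822821 0.08690677 0.09403831]
[0.2530043  0.57153266 0.22258159]
[0.0, 0.0, -0.35] [0.0, 0.0, 0.0]
[-2.076, -1.715, -0.4] [0.0, -0.0, -0.157]
arc, from above point, tool Rd
[0.0, 0.0, 0.15] [0.0, 0.0, 0.0]
[0.024, -0.009, 0.208] [0.0, 0.0, 0.0]
[0.057, -0.021, 0.31] [0.0, 0.0, 0.0]
[0.081, -0.029, 0.414] [0.0, 0.0, 0.0]
[0.094, -0.034, 0.521] [0.0, 0.0, 0.0]
[0.098, -0.036, 0.629] [0.0, 0.0, 0.0]
[0.091, -0.033, 0.736] [0.0, 0.0, 0.0]
[0.075, -0.027, 0.842] [0.0, 0.0, 0.0]
decoy [ 0.42017941 -0.10091144  0.15235889] [-0.57702824  0.11628388  0.36719376 -0.50467511]
```

Request:
play_rows([
  [0,0,-0.35,0,0,0,0],
  [-0.25,-0.2,-0.4,0,0,0,0],
  [-0.5,-0.4,-0.4,0,0,0,0],
  [-0.75,-0.6,-0.4,0,0,0,0],
  [-1,-0.8,-0.4,0,0,0,0],
], squeeze=20)

```text
time: 2.72
ee_pos: [0.368, 0.3497, 0.3028]
eef_rot: [0.207, 0.978, 0.0, 0.0]
ft_force: [1.0, 0.4, 0.9]
width: 0.0454
```

Request:
play_rows([
  [-0.25,-0.2,0,0,0,0,0],
  [-0.5,-0.4,0,0,0,0,0],
  [-0.75,-0.6,0,0,0,0,0],
  [-1,-0.85,0,0,0,-0.08,0],
  [-1,-0.9,0,0,0,-0.157,0],
])

```text
time: 3.35
ee_pos: [0.4784, 0.1018, 0.3028]
eef_rot: [0.086, 0.996, -0.0, 0.0]
ft_force: [0.3, 1.0, 0.0]
width: 0.0019
```

Run:
```python
from h import *
s,p,R=st();print(s["time"],p,R.as_quat(),s["ft_force"],s["width"])
h=H.copy();rows([(lidpt(H,.215,0,.014)+[0,0,.015],down(-.17))])
```

```text
3.35 [0.47841945 0.1018115  0.30277057] [ 8.58819284e-02  9.96305237e-01 -1.55941142e-04  3.79216411e-04] [3.46971374e-01 9.71675827e-01 5.42033614e-04] 0.0018822635712069976
[-0.086, -0.046, 0.276] [-0.0, 0.0, -0.001]
```

Request:
play_rows([
  [-0.09,-0.05,0.1,0,0,0,0],
  [-0.09,-0.05,0.2,0,0,0,0],
  [-0.09,-0.05,0.276,0,0,0,0],
])

```text
time: 3.72
ee_pos: [0.4932, 0.0931, 0.2465]
eef_rot: [0.085, 0.996, -0.0, -0.0]
ft_force: [-0.4, -0.5, 0.0]
width: 0.0001
```

Request:
play_rows([
  [0,0,0.03,0,0,0,0],
  [0,0,0.06,0,0,0,0],
  [0.006,-0.002,0.09,0,0,0,0],
  [0.015,-0.005,0.115,0,0,0,0],
  [0.024,-0.009,0.135,0,0,0,0],
])

```text
time: 4.35
ee_pos: [0.4883, 0.0924, 0.2202]
eef_rot: [0.085, 0.996, 0.0, 0.0]
ft_force: [1.5, 1.3, 0.9]
width: 0.0002
```

Request:
play_rows([
  [0.008,-0.003,0.025,0,0,0,0],
  [0.016,-0.006,0.05,0,0,0,0],
  [0.024,-0.009,0.075,0,0,0,0],
  [0.032,-0.012,0.1,0,0,0,0],
  [0.038,-0.014,0.125,0,0,0,0],
])

```text
time: 4.97
ee_pos: [0.4803, 0.0908, 0.195]
eef_rot: [0.085, 0.996, 0.0, 0.0]
ft_force: [0.4, 0.9, 1.1]
width: 0.0006
```

Request:
play_rows([
  [0.006,-0.002,0.025,0,0,0,0],
  [0.012,-0.004,0.05,0,0,0,0],
  [0.017,-0.006,0.075,0,0,0,0],
  [0.022,-0.007,0.1,0,0,0,0],
  [0.025,-0.009,0.125,0,0,0,0],
])

```text
time: 5.6
ee_pos: [0.475, 0.0898, 0.17]
eef_rot: [0.085, 0.996, 0.0, -0.0]
ft_force: [-0.2, 0.8, 1.2]
width: 0.0003
```

Run:
```python
from h import *
s,p,R=st();print(s["time"],p,s["ft_force"])
c=eyes.camera("scene");overlay(c,[],(180,100,380,290),3,"push.png")
```

```text
5.6 [0.47499839 0.08978845 0.169983  ] [-0.23968206  0.78337567  1.21530989]
```

View pics/push.png

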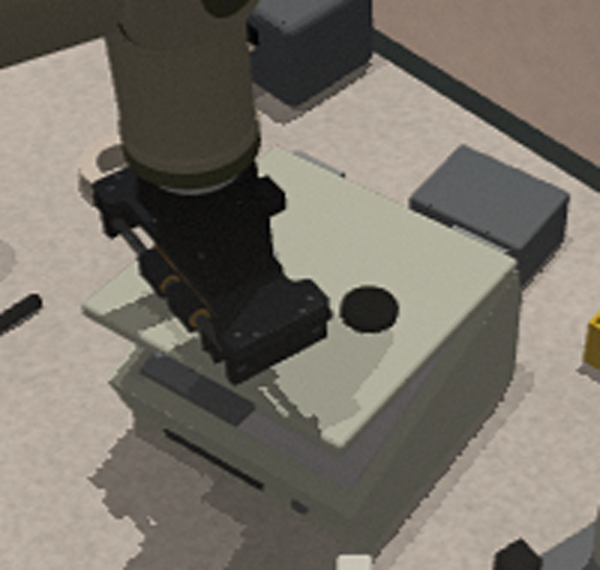

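The lid follows the fingers (front edge now around crop (335,440)). Continuing down.

Request:
play_rows([
  [0.002,0,0.025,0,0,0,0],
  [0.003,0,0.05,0,0,0,0],
  [0.004,0,0.075,0,0,0,0],
  [0.003,0,0.1,0,0,0,0],
  [0.002,0,0.125,0,0,0,0],
])

```text
time: 6.28
ee_pos: [0.4746, 0.09, 0.145]
eef_rot: [0.085, 0.996, 0.0, -0.0]
ft_force: [-1.8, 0.7, 1.9]
width: 0.0004
```

Request:
play_rows([
  [-0.002,0,0.025,0,0,0,0],
  [-0.004,0,0.05,0,0,0,0],
  [-0.007,0,0.075,0,0,0,0],
  [-0.01,0,0.1,0,0,0,0],
  [-0.014,0,0.125,0,0,0,0],
])

```text
time: 6.9
ee_pos: [0.4775, 0.0895, 0.12]
eef_rot: [0.085, 0.996, 0.0, -0.0]
ft_force: [-1.5, 0.3, 2.0]
width: 0.0004
```

Request:
play_rows([
  [-0.002,0,0.018,0,0,0,0],
  [-0.004,0,0.036,0,0,0,0],
  [-0.006,0,0.054,0,0,0,0],
  [-0.008,0,0.07,0,0,0,0],
  [-0.01,0,0.08,0,0,0,0],
])

```text
time: 7.52
ee_pos: [0.4796, 0.0891, 0.1042]
eef_rot: [0.085, 0.996, 0.0, 0.0]
ft_force: [-0.4, 2.0, 2.7]
width: 0.0006
```

Request:
play_rows([
  [0,0,0.008,0,0,0,0],
  [0,0,0.016,0,0,0,0],
  [0,0,0.024,0,0,0,0],
  [0,0,0.03,0,0,0,0],
])

```text
time: 8.02
ee_pos: [0.4795, 0.0889, 0.0983]
eef_rot: [0.085, 0.996, -0.0, 0.0]
ft_force: [0.4, -0.2, 2.3]
width: 0.0005
```

Request:
play_rows([
  [0,0,0.005,0,0,0,0],
  [0,0,0.01,0,0,0,0],
  [0,0,0.015,0,0,0,0],
])

```text
time: 8.4
ee_pos: [0.48, 0.0891, 0.0966]
eef_rot: [0.085, 0.996, 0.0, 0.0]
ft_force: [-5.7, -1.5, 22.4]
width: 0.0003
```

Request:
play_rows([
  [0,0,-0.1,0,0,0,0],
  [0,0,-0.4,0,0,0,0],
  [0,0,-0.7,0,0,0,0],
  [0,-0.25,-0.85,0,0,0,65],
  [0,-0.55,-0.85,0,0,0,65],
])

```text
time: 9.02
ee_pos: [0.4614, -0.02, 0.2674]
eef_rot: [0.084, 0.996, 0.0, 0.002]
ft_force: [1.6, -0.4, -0.8]
width: 0.0129
```

Run:
```python
from h import *
s,p,R=st();print(s["time"],p,s["ft_force"],s["width"])
c=eyes.camera("scene");t=eyes.camera("top")
h=H.copy();h[3]=0
X=np.array([lidpt(h,d,y,.014) for d in(0,.24) for y in(-.12,.12)]+[lidpt(h,.12,.045,.016)])
a=overlay(c,proj(c,X),(200,130,360,290),2.5,None);b=overlay(t,proj(t,X),(200,140,360,300),2.5,None)
cv2.imwrite("pics/closed.png",np.hstack([a,b]))
for k in(c,t):
  d=lm(k,"disc");print(d and (d["xy"],d["p"]),proj(k,X[-1]))
rows([([.4913,-.1813,.26],down(-.17)),([.4913,-.1813,.121],down(-.17))])
```

```text
9.025 [ 0.46137355 -0.02002272  0.26737051] [ 1.58760894 -0.3912091  -0.82388874] 0.012893204519654379
([264.5, 197.7], 0.87) [[266.88597874 197.75876389]]
([252.0, 234.0], 0.78) [[252.18929999 233.62343265]]
[-0.291, -0.767, 0.025] [0.0, -0.0, -0.002]
[-0.292, -0.768, 0.72] [0.0, -0.0, -0.002]
```

View pics/closed.png

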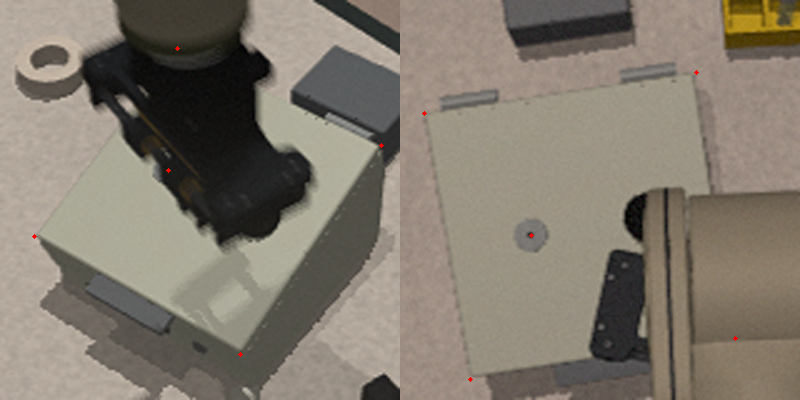

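Lid is closed, with the corner overlays at q=0 matching and the disc at top crop (531,235) on prediction. Now the probe.

Request:
play_rows([
  [-0.1,-0.25,0,0,0,0,65],
  [-0.2,-0.5,0.02,0,0,0,65],
  [-0.29,-0.767,0.025,0,0,-0.002,65],
  [-0.292,-0.768,0.025,0,0,-0.002,65],
])

```text
time: 9.72
ee_pos: [0.492, -0.1836, 0.2595]
eef_rot: [0.086, 0.996, -0.001, -0.001]
ft_force: [0.3, -0.8, 0.3]
width: 0.056
```

Run:
```python
from h import *
s,p,R=st();print(s["time"],p,s["ft_force"],s["width"])
c=eyes.camera("scene")
Rs=Ro.from_euler('z',-.17).as_matrix()
X=np.array([Rs@[a,b,0]+[.4913,-.1813,z] for a in(-.012,.012) for b in(-.012,.012) for z in(.09,.17)])
overlay(c,proj(c,X),(300,220,420,340),4,"abv.png")
rows([([.4913,-.1813,.121],down(-.17))])
```

```text
9.725 [ 0.49201242 -0.18359073  0.25953323] [ 0.33767509 -0.81352775  0.25717096] 0.055984470964316566
[0.004, -0.002, 0.692] [-0.001, -0.001, 0.001]
```

View pics/abv.png

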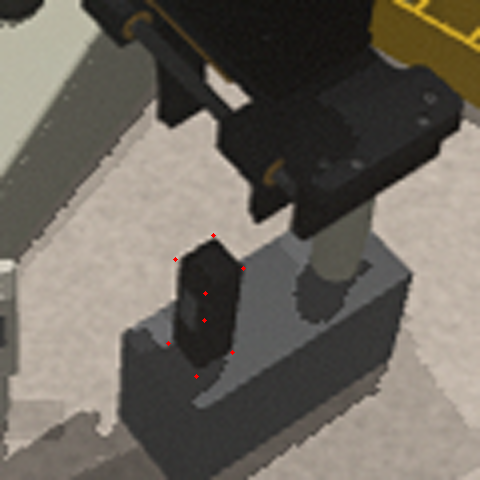

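Request:
play_rows([
  [0.004,0,0.2,0,0,0,65],
  [0.004,0,0.4,0,0,0,65],
  [0.004,0,0.6,0,0,0,65],
  [0.004,0,0.692,0,0,0,65],
  [0.004,0,0.692,0,0,0,65],
], squeeze=20)

```text
time: 10.4
ee_pos: [0.4909, -0.178, 0.1204]
eef_rot: [0.082, 0.997, 0.0, -0.002]
ft_force: [0.2, -0.1, 0.8]
width: 0.0564
```

Request:
play_rows([
  [0,0,0,0,0,0,10],
  [0,0,0,0,0,0,10],
  [0,0,0,0,0,0,10],
  [0,0,0,0,0,0,10],
  [0,0,0,0,0,0,10],
], squeeze=25)

```text
time: 11.02
ee_pos: [0.4917, -0.1806, 0.1222]
eef_rot: [0.084, 0.997, 0.0, 0.0]
ft_force: [-0.7, 0.3, 2.2]
width: 0.0239
```

Request:
play_rows([
  [0,0,-0.1,0,0,0,10],
  [0,0,-0.3,0,0,0,10],
  [0,0,-0.55,0,0,0,10],
  [0,0,-0.8,0,0,0,10],
  [0,0,-1,0,0,0,10],
])

```text
time: 11.65
ee_pos: [0.4915, -0.1806, 0.3239]
eef_rot: [0.084, 0.997, 0.0, 0.001]
ft_force: [2.0, -0.1, -2.1]
width: 0.0234
```

```bash
cat >> h.py <<'E'
H0=H.copy();H0[3]=0
DISC=lidpt(H0,.12,.045,.016)
nrm=lidpt(H0,.12,.045,1.016)-DISC
def toolrot():   # tool z=-n ; x axis closest to current stand-grasp x
    z=-nrm; x=down(-.17).as_matrix()[:,0]; x=x-z*(x@z); x/=np.linalg.norm(x)
    return Ro.from_matrix(np.array([x,np.cross(z,x),z]).T)
L=.102
def tcp(gap,off=(0,0)): # tip gap above disc
    Rt=toolrot();return DISC+nrm*(L+gap)+Rt.apply([off[0],off[1],0]),Rt
E
python3 - <<'E'
from h import *
s,p,R=st();print(s["time"],p,R.as_quat(),s["ft_force"],s["width"]);print(DISC,nrm)
c=eyes.camera("scene");t=eyes.camera("top")
X=p+R.apply([[0,0,L],[0,0,L-.07],[0,0,L-.15]])
cv2.imwrite("pics/lift.png",np.hstack([overlay(c,proj(c,X),(290,170,450,330),2.5,None),overlay(t,proj(t,X),(320,180,480,340),2.5,None)]))
q,Rt=tcp(.06);print(q,Rt.as_quat());rows([(q+[0,0,.02],Rt),(q,Rt)])
E
```

```text
11.65 [ 0.49145243 -0.18057155  0.323855  ] [8.35169472e-02 9.96506210e-01 1.63830477e-04 5.15775983e-04] [ 1.96514932 -0.07763887 -2.12295035] 0.02341167518394184
[0.55951981 0.14733685 0.12221421] [-0.27194502 -0.04917672  0.96105544]
[0.51546472 0.13937022 0.27790519] [0.09045694 0.98607569 0.0372714  0.1344735 ]
[0.156, 1.599, 0.14] [-0.061, -0.163, 0.01]
[0.157, 1.599, 0.24] [-0.061, -0.163, 0.01]
```

View pics/lift.png

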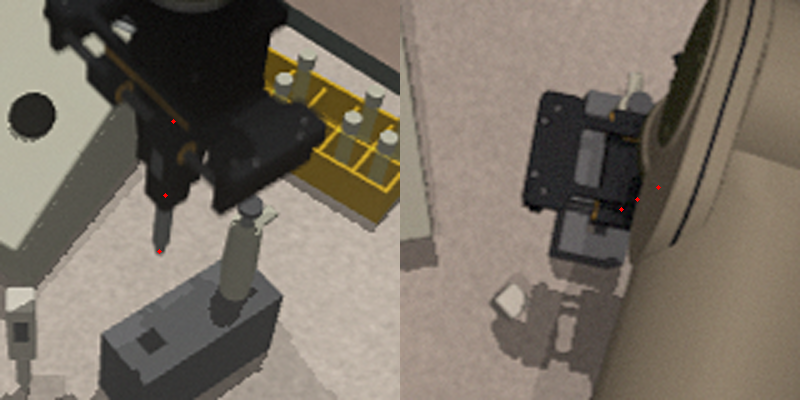

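Probe is out of the stand, with the tip at scene crop (160,252) matching the model; pipettor undisturbed. Travelling to the disc.

Request:
play_rows([
  [0,0.15,0,0,0,0,10],
  [0.02,0.35,0,0,0,0,10],
  [0.04,0.55,0,0,0,0,10],
  [0.06,0.75,0,0,-0.02,0,10],
  [0.08,0.9,0,0,-0.04,0,10],
])

```text
time: 12.38
ee_pos: [0.5053, 0.0016, 0.3207]
eef_rot: [0.083, 0.996, -0.003, 0.031]
ft_force: [0.4, 0.9, -1.3]
width: 0.0243
```

Run:
```python
from h import *
s,p,R=st();print(s["time"],p,s["ft_force"])
q,Rt=tcp(.06);rows([(q+[0,0,.02],Rt),(q,Rt)])
```

```text
12.375 [0.50531326 0.00161763 0.32065104] [ 0.41063246  0.87114047 -1.2765215 ]
[0.07, 0.688, 0.109] [-0.061, -0.128, 0.013]
[0.077, 0.688, 0.209] [-0.061, -0.128, 0.013]
```

Request:
play_rows([
  [0.02,0.15,0.02,-0.01,-0.03,0.003,10],
  [0.04,0.35,0.05,-0.03,-0.06,0.006,10],
  [0.06,0.55,0.08,-0.045,-0.1,0.01,10],
  [0.07,0.688,0.109,-0.061,-0.128,0.013,10],
  [0.077,0.688,0.209,-0.061,-0.128,0.013,10],
])

```text
time: 13.0
ee_pos: [0.5152, 0.1399, 0.2784]
eef_rot: [0.089, 0.986, 0.038, 0.135]
ft_force: [-0.1, -0.9, -2.7]
width: 0.0242
```

Request:
play_rows([
  [0,0,0,0,0,0,10],
  [0,0,0,0,0,0,10],
  [0,0,0,0,0,0,10],
])

```text
time: 13.38
ee_pos: [0.5164, 0.1373, 0.2799]
eef_rot: [0.092, 0.986, 0.037, 0.135]
ft_force: [-0.1, 0.0, -1.9]
width: 0.024
```

Run:
```python
from h import *
s,p,R=st();print(s["time"],p,R.as_quat(),s["ft_force"],s["ft_force"]@nrm)
q,Rt=tcp(.02);rows([(q,Rt),(tcp(0)[0],Rt)])
c=eyes.camera("scene");t=eyes.camera("top")
X=np.vstack([p+R.apply([[0,0,L],[0,0,L-.05]]),DISC])
cv2.imwrite("pics/near.png",np.hstack([overlay(c,proj(c,X),(210,120,330,240),3.333,None),overlay(t,proj(t,X),(200,170,320,290),3.333,None)]))
```

```text
13.375 [0.51639846 0.13725586 0.27990308] [0.09159078 0.98585054 0.03718806 0.13537686] [-0.11521681  0.00438617 -1.92826616] -1.8220537371696803
[0.009, 0.009, 0.209] [-0.0, 0.001, -0.001]
[0.01, 0.009, 0.309] [-0.0, 0.001, -0.001]
```

View pics/near.png

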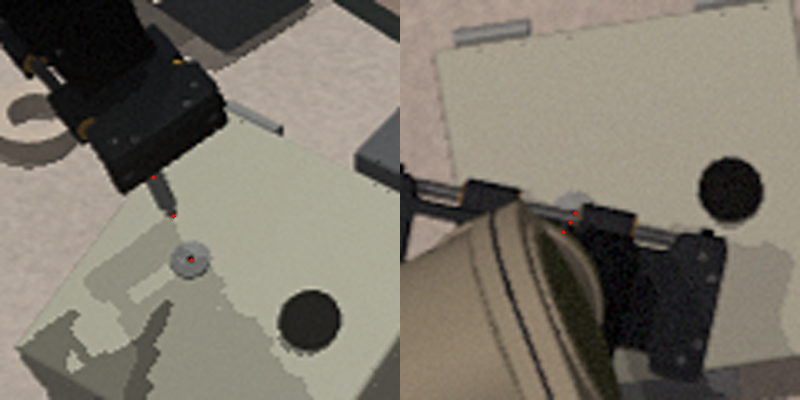

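Request:
play_rows([
  [0.005,0.005,0.1,0,0,0,10],
  [0.009,0.009,0.2,0,0.001,0,10],
  [0.01,0.009,0.26,0,0.001,0,10],
  [0.01,0.009,0.275,0,0.001,0,10],
  [0.01,0.009,0.275,0,0.001,0,10],
])

```text
time: 14.1
ee_pos: [0.5296, 0.1423, 0.2265]
eef_rot: [0.091, 0.986, 0.037, 0.134]
ft_force: [-0.6, -0.1, -1.5]
width: 0.0237
```

```bash
cat > meas.py <<'E'
from h import *
F=[];P=[];n=14
for i in range(n):
    c=eyes.camera("scene"); s,p,R=st(); F.append(s["ft_force"]);P.append(p)
F=np.array(F);Fm=F[2:].mean(0);pm=np.mean(P[4:],0)
print(s["time"],"F",Fm.round(2),"Fn",(Fm@nrm).round(2),"+-",((F[2:]@nrm).std()/3.5).round(2),"w",s["width"])
print("tip gap/mm",((pm+R.apply([0,0,L])-DISC)@nrm*1e3).round(2),"lateral xy mm",(toolrot().inv().apply(pm+R.apply([0,0,L])-DISC)*1e3).round(2),"tilt deg",np.degrees(np.arccos(-R.apply([0,0,1])@nrm)).round(2))
rows([(tcp(0)[0],toolrot())],pm,R)
X=np.vstack([pm+R.apply([0,0,L]),DISC])
import time;fn=f"m{int(s['time']*100)}.png"
overlay(c,[],(235,165,295,225),10,fn);print(fn,((proj(c,X)-[235,165]+.5)*10).round(0).tolist())
E
python3 meas.py
```

```text
14.8 F [-0.22  0.2  -1.18] Fn -1.09 +- 0.16 w 0.024040706069978136
tip gap/mm 6.4 lateral xy mm [ 0.66  0.14 -6.4 ] tilt deg 0.04
[-0.003, -0.001, 0.032] [-0.0, -0.0, -0.001]
m1480.png [[315.0, 321.0], [324.0, 333.0]]
```

Request:
play_rows([
  [-0.003,0,0.012,0,0,0,10],
  [-0.003,0,0.024,0,0,0,10],
  [-0.003,0,0.036,0,0,0,10],
  [-0.003,0,0.047,0,0,0,10],
  [-0.003,0,0.047,0,0,0,10],
])

```text
time: 15.42
ee_pos: [0.5326, 0.1426, 0.2171]
eef_rot: [0.091, 0.986, 0.037, 0.134]
ft_force: [0.7, -0.2, -0.5]
width: 0.0241
```

```bash
python3 meas.py
```

```text
16.125 F [-0.97 -0.34 -0.04] Fn 0.24 +- 0.17 w 0.023913286522071225
tip gap/mm -3.13 lateral xy mm [0.14 0.08 3.13] tilt deg 0.04
[-0.001, -0.001, -0.016] [-0.0, -0.0, -0.001]
m1612.png [[326.0, 339.0], [324.0, 333.0]]
```

Request:
play_rows([
  [0,0,0.008,0,0,0,10],
  [0,0,0.015,0,0,0,10],
  [0,0,0.022,0,0,0,10],
  [0,0,0.022,0,0,0,10],
])

```text
time: 16.62
ee_pos: [0.5338, 0.1429, 0.2129]
eef_rot: [0.091, 0.986, 0.037, 0.134]
ft_force: [-0.7, -0.1, 1.0]
width: 0.024
```

```bash
python3 meas.py; mv pics/m17*.png pics/fin.png
```

```text
17.325 F [-0.88 -0.18  0.98] Fn 1.19 +- 0.14 w 0.02390672151914161
tip gap/mm -7.53 lateral xy mm [0.12 0.1  7.53] tilt deg 0.04
[-0.0, -0.001, -0.038] [-0.0, -0.0, -0.001]
m1732.png [[331.0, 348.0], [324.0, 333.0]]
```

View pics/fin.png

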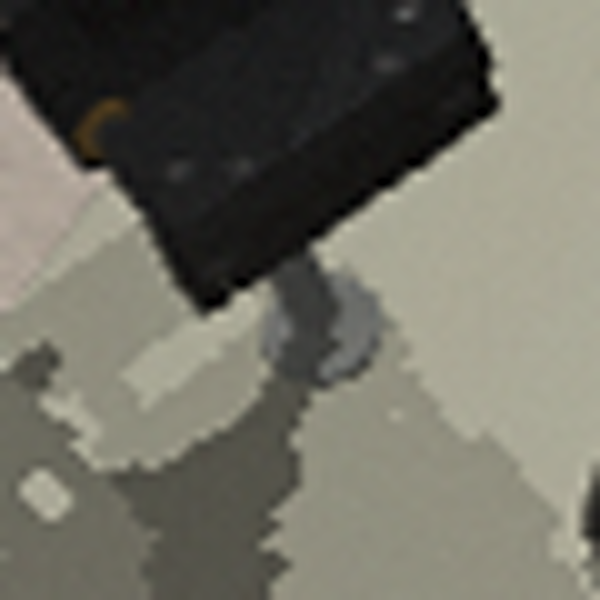

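Force (2.28 N above baseline) and geometry (7.5 mm) agree on about half way in. The picture shows the shaft landing on the disc centre (about (320,335) in the crop). Handing in.

```bash
python3 -c "
from bench import job
print(job.close_job())"
```

```text
the job is handed in; nothing more can be done
None
```

I closed the lid, then took the black probe out of the stand. The arm is now holding it square on the steel disc with the spring tip about half way in. The job is handed in at about 17 s of the 58 s allowed.

- **Lid:** I pushed it down with the closed fingers near the front edge, at about 1–3 N while it moved. The force rose to about 22 N when it seated. Afterwards the visible lid corners lined up with the model at angle 0.
- **Probe position:** By the arm's pose and the fitted model, the tip is within about 0.2 mm of the disc centre and the tilt is about 0.04°. The top camera's view of the disc was blocked by the arm by then, but its earlier view matched the model to within 1 pixel. The scene camera then put the disc about 2 pixels off the model, but its last picture shows the probe landing on the middle of the disc.
- **Spring depth:** The two checks differ slightly. The arm's position gives about 7.5 mm in, and the force rise of 2.28 ± 0.2 N over the reading before contact gives about 6.7 mm. Half way is 7.5 mm.
- **Other things:** The pipettor and the white look-alike looked undisturbed in the pictures. I did not re-measure the bottle, jar, beaker, label reel or marker at the end.

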